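Roll a roller core into its V cradle and drop the hold-down on it

TASK

Roll the round metal bar along the bench by pushing its side, up the two ramps and into the V of the cradle, and push it along the V so that its end is right up against the brass end stop. Only then swing the yellow hold-down arm with the red grip over, so that it comes down and rests on the bar. Just push with the fingers: do not pick the bar up, and leave the sanding block, the roll of tape and the jar where they are.

Things in the scene. Friction and masses are not known exactly. Their poses are not given: they have to be found in the camera images.
- bar: smooth steel-grey roller core: plain round bar 40 mm in diameter, 180 mm long, 0.45 to 0.8 kg, loose on the bench left (+y) of the cradle. Origin on its axis at mid-length (20 mm above the bench at the start); x runs along the bar, y and z turn as it rolls. It rolls easily and may run on a little; pushed well above mid-height it can jam. Its middle starts at cradle x = -32 to -12 mm.
- cradle: bar cradle, screwed to the bench: two equal aluminium V saddles on a dark base plate (5 mm thick; x -67 to 119, y -72 to 10 mm). Origin on the bench below the seated bar's middle. x runs along the V to the end stop (roughly away from the robot), the bar rolls in towards -y (roughly to the robot's right), z up. Saddles: 30 mm wide, centred at x = -36 and +36 mm, 42 mm free between them.
- ramp_foot (a point): middle of the line where the ramps begin: cradle x = 0, y = 78, z = 0 mm. Each saddle, going to -y: straight ramp from here up to a lip 20 mm high at y = 16 mm, then a tilted 90 degree V, deepest (6 mm above the bench) at y = -5 mm, then a far wall 37 mm high from y = -28 to -43 mm. On the lip the bar's axis is at z = 40 mm.
- v_seat (a point): where the middle of the bar's axis lies when the bar is seated in the V and against the stop: cradle x = 0, y = 0, z = 34 mm. The seated bar lies along the cradle's x axis.
- stop_face (a point): middle of the face of the end stop's brass button (20 mm in diameter): cradle x = 90, y = 0, z = 34 mm; it looks to -x. Behind it stands a steel plate 46 mm wide and 60 mm high.
- hold_arm (a joint): turn of the yellow hold-down arm about its hinge (along cradle x, at y = -52, z = 64 mm; cheeks x -17 to 17, y -36 to -70, 74 mm high). 0: open, leaning back to -y 30 degrees past upright, resting so by its weight; 0.52: upright; 2.09: level, its pad on the seated bar (2.2 without bar). Past upright it falls slowly onto the bar by its own weight (180 g, damped, no latch).
- red_grip (a point): middle of the red cross grip (16 mm in diameter, 40 mm long along the cradle's x) at the end of the arm (20 mm wide, 9 mm thick), 83 mm from the hinge. Open: cradle x = 0, y = -93, z = 136 mm; closed: x = 0, y = 31, z = 64 mm.
- sanding_block: brown sanding block, 49 x 76 x 28 mm, loose, between the cradle's near end and the robot; origin under its middle. To be left alone.
- tape_roll: roll of cream masking tape lying flat, 103 mm across, 25 mm high, loose, left of (behind) the bar; origin under its middle. To be left alone.
- jar: white-lidded jar, 64 mm in diameter, 85 mm high, loose, beyond the bar's far end, beside the end stop; origin under its middle. To be left alone.
There are look-alikes about, which are no part of the job. What is shaped like the bar but blue is not meant.

How it is judged:
On the way, in this order (a step that is already met when the one before it is completed fails the run):
1. the bar rolls (at least 60 degrees of turn) on its way to the cradle (angle between bar's own z axis and vertical above 1.05 rad and y of bar in the frame of cradle above 0.02 m), for 0.05 s.
2. the bar lies in the V: its axis along the groove, within 3 mm of the seat (y of bar in the frame of cradle between -0.003 and 0.003 m and z of bar in the frame of cradle below 0.037 m and angle between the x axis of bar and the x axis of cradle, either way round below 0.05 rad), for 0.2 s.
At the end, for the whole second after the job is handed in: the bar lies at rest in the V of both saddles (axis within 3 mm of the seat and parallel to it within 3 degrees), its end within 3 mm of the brass stop, and the hold-down arm rests on it (joint 2.03 to 2.15) (all of step 2 and z of bar in the frame of cradle above 0.031 m and x of bar in the frame of cradle above -0.003 m and value of joint hold_arm between 2.03 and 2.15 rad and linear speed of bar below 0.01 m/s); the robot touches nothing.
It fails at once if the bar is picked up (its middle more than 58 mm above the bench) (height (world z) of bar above 0.058 m).
It fails at once if the hold-down arm is swung over (past joint 1.2) while the bar is not in the V against the stop (more than 6 mm short of it, or off the seat) (value of joint hold_arm above 1.2 rad and (x of bar in the frame of cradle below -0.006 m or y of bar in the frame of cradle above 0.006 m)).
It fails at once if the sanding block is moved more than 15 mm (distance of sanding_block from where it was at the start of the episode above 0.015 m).
It fails at once if the roll of tape is moved more than 15 mm (distance of tape_roll from where it was at the start of the episode above 0.015 m).
It fails at once if the jar is moved more than 15 mm (distance of jar from where it was at the start of the episode above 0.015 m).
It also fails if it takes over 64 s, if anything falls off the work surface, if the arm or the gripper's body presses on something with over 40 N, if the wrist force passes 120 N, or if a joint passes its speed limit or range.

ROBOT

A 6-joint arm with a two-finger parallel gripper is mounted at the origin on a cart in front of the work surface, level with it; the furniture and walls round the work are solid. World frame = base frame: x ahead of the robot, y to its left, z up, the work surface at z = 0. Lengths are in m, angles in rad, forces in N, time in s.
With the tool pointing down it reaches from about 0.275 to 0.775 m from the base axis. Payload 14.6 kg.
Tool frame: the origin (TCP) lies midway between the tips of the shut fingers; the grasp point (between the pads) lies 19 mm behind it; z points along the fingers, y is the line along which they close (so a half turn about z gives the same grasp; the last joint's range is limited). The gripper opens to 85 mm and grips with 20 to 120 N. Pads are 22 mm wide; open, the fingers measure 114 mm over their backs; the gripper's body (76 mm by 85 mm) begins 54 mm behind the grasp point. The pads swing forward as they close: fully open they stand 13 mm farther back than shut.
Start: joints at [-1.479, 0.263, -0.048, 1.259, 0, 1.415], TCP at [0.128, -0.509, 0.209] pointing down, gripper open.
Joint ranges: [-2.65, 2.65], [-0.89, 1.7], [-1.18, 1.37], [-2.13, 2.11], [-1.35, 1.29], [-3.14, 3.14]. Speed limits (rad/s): [1.89, 1.89, 2.57, 2.79, 3.14, 3.14].

INTERFACE

Orientations are given as a rotation vector (axis times angle).
In Python, from cell import get_obs, snapshot, get_calibration, close_job, recognise, masks_of gives the robot as it stands. The module is installed in compiled form; this text tells all that it offers.
- The arm moves only by the shell command python3 -m crank 'ROWS' [FORCE]. ROWS is JSON, a list of rows, each a list of 3 entries, a list of its own where there are three numbers: the shift along the tool's x, y, z in mm, then the turn, a rotation vector about the tool's x, y, z in rad, then the opening, from 0 (shut) to 1 (fully open). A call has 1 to 10 rows; each row is the pose to reach, as a shift and turn from the pose commanded when the call began, along the tool's axes at that moment; what a row does not reach only later rows make up. A row lasts 1/12 s, in which the tool goes at most 41.7 mm and 7.16 degrees, less where a joint would pass 70% of its speed; a pose out of reach is approached as far as the arm can. A call with a gripper value outside its range is refused whole. The fingers move at their own pace and stop on an object; FORCE is the grip in N (left out, the last holds). Time passes only in rows, so rows that repeat a pose let the fingers close. It gives the time, the measured TCP pose, the force, the opening and the grip force at its end, in the units of the state.
- get_obs(): the state, without advancing time (a new reading comes with each control period).
- snapshot(name): name is "side" or "top" or "wrist"; returns the picture (400x640x3 uint8, red, green, blue); there is no depth.
- get_calibration(name): a dict with "fx", "fy", "cx", "cy" (pixels), "rvec" (rotation vector, rad) and "tvec" (3), from world to camera coordinates, as OpenCV has them. Camera axes: x right, y down, z forward; pixel columns grow to the right and rows downward; lengths in m; the calibration is good to about 2 mm. A picture is of the moment at which its call begins: read the wrist's pose just before it. get_calibration takes no time and is no camera call; for the wrist camera it gives the pose at the moment of the call.
- close_job(): hands the job in; it is judged then, once.
Trained networks look in the newest picture that a camera, given by its name, has taken for a name from the list of things; names that differ only in an ending like _2 or _b are one class to them, and where a whole thing is asked for, a point or a joint stands for the part that bears it (a point fixed in the world has none). Each returns a list of dicts, best first, with "conf" (0 to 1); they miss things now and then, are a little off and sometimes report something else, mostly with a low value. They report only what shows in the picture. A call takes as long as a camera call. They do not tell look-alikes from the thing itself.
- recognise(camera, name): "uv" ([column, row] in pixels, amid what is visible of it).
- masks_of(camera, name): "pixels" (400x640 bool, what is visible of it) and "uv" ([column, row] in pixels, amid what is visible of it).
The state is a dict: "t": time; "joint_pos": joint angles; "qd": joint speeds; "tau": joint torques, N m; "eef_pos": TCP position; "orientation": TCP orientation; "ft_force": force on the tool from outside, world axes, zero at the start; "wrist_torque": the same for the moment, N m; "opening": finger opening in m; "grasp_force": force on a finger pad.
Only numpy, scipy, OpenCV 4.12 (cv2) and the standard library are available. Lean on these libraries where they do the work, as an engineer would, in place of code of your own. Each camera call takes 0.05 s, during which the arm holds its last target. There are 200 camera calls.

## Working session

There is one attempt and no reset: what is moved stays moved. The work goes in short steps, Python scripts to look and compute and a shell command to move; the robot and the scene stay as the last step left them, time stands still between calls to the robot, and variables do not carry over. Pictures are saved under pics/ and viewed, at most 14 in all, crops included, and the job is handed in when it is done.

```bash
mkdir -p pics; cat > h.py <<'E'
import numpy as np, cv2
from cell import *
def P(c):
    k=get_calibration(c); K=np.array([[k['fx'],0,k['cx']],[0,k['fy'],k['cy']],[0,0,1.]])
    return K,np.array(k['rvec'],float),np.array(k['tvec'],float)
def ray(c,uv,z):
    K,r,t=P(c);R=cv2.Rodrigues(r)[0];o=-R.T@t;d=R.T@np.linalg.inv(K)@np.array([uv[0],uv[1],1.])
    return o+d*(z-o[2])/d[2]
def proj(c,X):
    K,r,t=P(c);return cv2.projectPoints(np.array(X,float).reshape(-1,1,3),r,t,K,None)[0].reshape(-1,2)
def save(c,n):
    im=snapshot(c);cv2.imwrite('pics/'+n,im[:,:,::-1]);return im
E
python3 - <<'E'
from h import *
o=get_obs();print({k:np.round(v,3) for k,v in o.items()})
ims=[]
for c in ('side','top'):
    save(c,c+'0.png')
    K,r,t=P(c);R=cv2.Rodrigues(r)[0];print(c,np.round(-R.T@t,3),K[0,0])
    for n in ('bar','cradle','hold_arm','red_grip','sanding_block','tape_roll','jar','stop_face'):
        try:
            for d in recognise(c,n)[:3]: print(n,np.round(d['uv']),round(d['conf'],2),np.round(ray(c,d['uv'],.02),3))
        except Exception as e: print(n,e)
E
```

```text
{'t': np.float64(0.0), 'joint_pos': array([-1.479,  0.263, -0.049,  1.259, -0.   ,  1.415]), 'qd': array([ 0.002,  0.001, -0.001,  0.003,  0.001, -0.001]), 'tau': array([-0.0000e+00, -6.3761e+01,  3.8457e+01,  1.4000e-02, -0.0000e+00,
        0.0000e+00]), 'eef_pos': array([ 0.128, -0.509,  0.209]), 'orientation': array([-3.117, -0.387,  0.   ]), 'ft_force': array([ 0.66 ,  0.906, -0.457]), 'wrist_torque': array([-0.022,  0.001, -0.016]), 'grasp_force': np.float64(0.0), 'opening': np.float64(0.085)}
side [ 0.599 -0.463  0.573] 407.91415863461975
bar [290. 214.] 0.55 [0.461 0.293 0.02 ]
bar [384. 224.] 0.26 [0.677 0.282 0.02 ]
cradle [328. 269.] 0.75 [0.565 0.124 0.02 ]
hold_arm [324. 248.] 0.96 [0.551 0.184 0.02 ]
red_grip [324. 248.] 0.94 [0.551 0.183 0.02 ]
red_grip [292. 214.] 0.55 [0.465 0.294 0.02 ]
sanding_block [242. 320.] 0.72 [ 0.431 -0.02   0.02 ]
tape_roll [301. 182.] 0.93 [0.467 0.44  0.02 ]
jar [383. 227.] 0.95 [0.675 0.272 0.02 ]
stop_face [328. 269.] 0.98 [0.565 0.124 0.02 ]
top [0.446 0.247 1.065] 447.5722997996667
bar [240. 153.] 0.7 [0.638 0.419 0.02 ]
bar [295. 221.] 0.66 [0.476 0.287 0.02 ]
cradle [361. 183.] 0.84 [0.565 0.134 0.02 ]
hold_arm [395. 186.] 0.8 [0.558 0.052 0.02 ]
red_grip [398. 182.] 0.9 [0.569 0.046 0.02 ]
red_grip [364. 186.] 0.21 [0.56  0.127 0.02 ]
sanding_block [422. 240.] 0.79 [ 0.431 -0.008  0.02 ]
tape_roll [214. 233.] 0.98 [0.45  0.476 0.02 ]
jar [315. 139.] 0.92 [0.671 0.241 0.02 ]
stop_face [365. 184.] 0.63 [0.564 0.123 0.02 ]
```

View pics/top0.png

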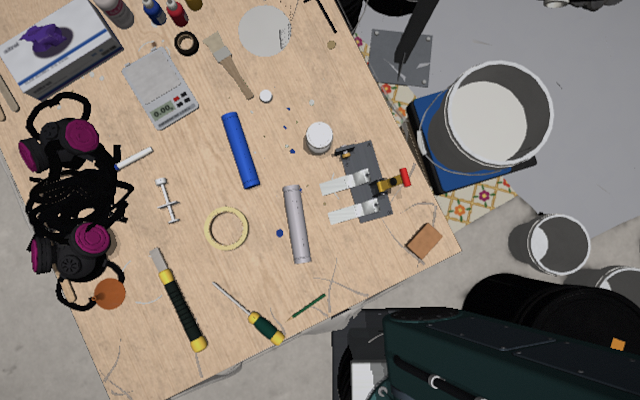

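View pics/side0.png

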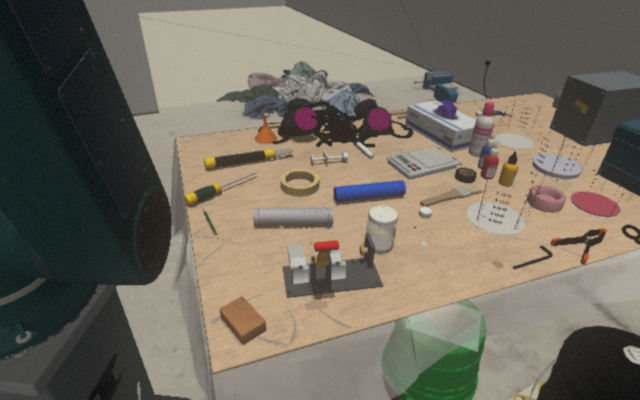

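Top view: the grey bar is at about (297,224) and the blue look-alike at (240,150). The cradle plate is at about (365,182), with white ramps pointing left, the end stop near (345,152) and the red grip at (405,177). I'll zoom in to get the cradle pose.

```bash
python3 - <<'E'
from h import *
im=cv2.imread('pics/top0.png')[120:270,270:470]
cv2.imwrite('pics/c0.png',cv2.resize(im,None,fx=4,fy=4,interpolation=cv2.INTER_CUBIC))
E
```

```text
(no output)
```

View pics/c0.png

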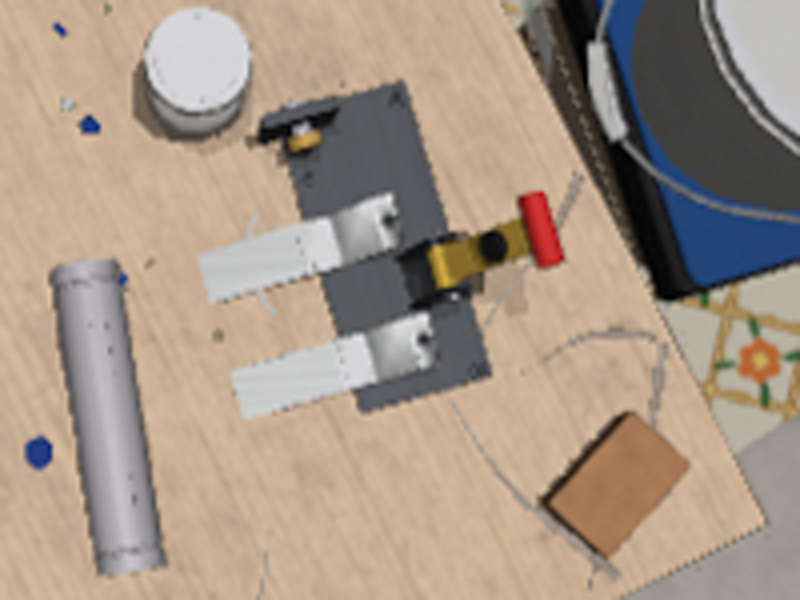

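```bash
cat >> h.py <<'E'
def C2W(p,pts):
    c,s=np.cos(p[2]),np.sin(p[2]);pts=np.atleast_2d(np.array(pts,float))
    return np.c_[p[0]+c*pts[:,0]-s*pts[:,1],p[1]+s*pts[:,0]+c*pts[:,1],pts[:,2]]
def W2C(p,pts):
    c,s=np.cos(p[2]),np.sin(p[2]);pts=np.atleast_2d(np.array(pts,float));d=pts-[p[0],p[1],0]
    return np.c_[c*d[:,0]+s*d[:,1],-s*d[:,0]+c*d[:,1],d[:,2]]
E
python3 - <<'E'
from h import *
from scipy.optimize import least_squares
L=np.array([[119,-72,5],[-67,-72,5],[-67,10,5],[51,78,0],[21,78,0],[-21,78,0],[-51,78,0],[0,-93,136]])/1000.
U=np.array([[405,82],[491,375],[363,411],[199,258],[210,301],[231,374],[242,417],[541,229]])/4+[270,120]
K,r,t=P('top')
f=lambda p:(cv2.projectPoints(C2W(p,L),r,t,K,None)[0].reshape(-1,2)-U).ravel()
s=least_squares(f,[.56,.13,-.3]);print(np.round(s.x,4),np.round(s.fun,1))
p=s.x;np.save('p.npy',p)
e=[ray('top',np.array(q)/4+[270,120],.022) for q in ([86,268],[131,568])]
print('bar ends cradle',np.round(W2C(p,e),4),'len',np.linalg.norm(e[0]-e[1]))
for n in ('jar','tape_roll','sanding_block'):
    pass
print('side grip proj',proj('side',C2W(p,[[0,-.093,.136],[.09,0,.034]])))
print('bar mid world',np.mean(e,0), C2W(p,[[0,.078,0],[0,0,.034]]))
print('jar', W2C(p,[ray('top',[270+198/4,120+50/4],.085)]),'tape',W2C(p,[ray('top',[227,229],.02)]))
E
```

```text
[0.5383 0.1426 0.2749] [ 0.  -0.9  0.8  0.2 -0.3  0.7 -0.7 -0.7  0.1  0.6 -0.3 -0.8  0.4  0.6
 -0.1  0.3]
bar ends cradle [[ 0.0592  0.1432  0.022 ]
 [-0.1155  0.1652  0.022 ]] len 0.17607609706531083
side grip proj [[325.54462247 246.31736031]
 [359.79277866 251.25331982]]
bar mid world [0.4693551  0.28335034 0.022     ] [[0.51716873 0.21765535 0.        ]
 [0.53834095 0.1425838  0.034     ]]
jar [[0.15218095 0.04929177 0.085     ]] tape [[0.0059735  0.31372852 0.02      ]]
```

```bash
cat >> h.py <<'E'
from scipy.spatial.transform import Rotation as Ro
def go(x,y,z,yaw=0,flip=0):
    """tool-frame shift (mm), turn to put TCP at cradle x,y,z (mm), closing axis along cradle x + yaw"""
    p=np.load('p.npy');o=get_obs();R=Ro.from_rotvec(o['orientation'])
    T=C2W(p,[[x/1e3,y/1e3,z/1e3]])[0];a=p[2]+yaw+flip*np.pi
    yt=np.array([np.cos(a),np.sin(a),0]);zt=np.array([0,0,-1.]);G=Ro.from_matrix(np.c_[np.cross(yt,zt),yt,zt])
    print('t',round(float(o['t']),2),'at',np.round(W2C(p,[o['eef_pos']])[0]*1e3,1),'shift',np.round(R.inv().apply(T-o['eef_pos'])*1e3,1),'turn',np.round((R.inv()*G).as_rotvec(),3),'F',np.round(o['ft_force'],1),'j6',round(o['joint_pos'][5],2))
E
python3 -c "
from h import *
go(-28,205,150);go(-28,205,150,0,1)"
```

```text
t 0.9 at [-571.6 -515.9  209.2] shift [ 523.1 -735.9   59.2] turn [-0.    -0.    -1.599] F [-0.4 -0.   1. ] j6 1.42
t 0.9 at [-571.6 -515.9  209.2] shift [ 523.1 -735.9   59.2] turn [-0.     0.     1.543] F [-0.4 -0.   1. ] j6 1.42
```

```bash
python3 -m crank '[[[523,-736,30],[0,0,-1.599],1],[[523,-736,30],[0,0,-1.599],1],[[523,-736,30],[0,0,-1.599],1],[[523,-736,30],[0,0,-1.599],1],[[523,-736,30],[0,0,-1.599],1],[[523,-736,30],[0,0,-1.599],1],[[523,-736,30],[0,0,-1.599],1],[[523,-736,30],[0,0,-1.599],1],[[523,-736,30],[0,0,-1.599],1],[[523,-736,30],[0,0,-1.599],1]]'
python3 -c "
from h import *
go(-28,205,150)"
```

```text
t: 1.73
eef_pos: [0.2762, -0.1285, 0.1959]
orientation: [2.328, 2.109, 0.0]
ft_force: [1.1, -1.3, 0.6]
opening: 0.0856
grasp_force: 0.0
t 1.73 at [-325.9 -189.7  195.9] shift [476.2 133.3  45.7] turn [ 0.001  0.001 -0.373] F [ 1.1 -1.3  0.6] j6 0.96
```

```bash
python3 -m crank '[[[470,133,45],[0,0,-0.35],1],[[470,133,45],[0,0,-0.35],1],[[470,133,45],[0,0,-0.35],1],[[470,133,45],[0,0,-0.35],1],[[470,133,45],[0,0,-0.35],1],[[470,133,45],[0,0,-0.35],1],[[470,133,45],[0,0,-0.35],1],[[470,133,45],[0,0,-0.35],1],[[470,133,45],[0,0,-0.35],1],[[470,133,45],[0,0,-0.35],1]]'
python3 -c "
from h import *
go(-28,205,80)"
```

```text
t: 2.57
eef_pos: [0.4164, 0.2208, 0.1609]
orientation: [1.931, 2.477, 0.001]
ft_force: [1.7, -2.0, 0.7]
opening: 0.0855
grasp_force: 0.0
t 2.57 at [-96.2 108.4 160.9] shift [98.5 65.4 80.9] turn [ 0.     0.    -0.028] F [ 1.7 -2.   0.7] j6 1.64
```

```bash
python3 -m crank '[[[88,56,60],[0,0,-0.02],1],[[88,56,60],[0,0,-0.02],1],[[88,56,60],[0,0,-0.02],1],[[88,56,60],[0,0,-0.02],1],[[88,56,60],[0,0,-0.02],1]]'
python3 - <<'E'
from h import *
go(-28,205,3)
save('top','top1.png')
im=cv2.imread('pics/top1.png')[120:270,170:470]
cv2.imwrite('pics/c1.png',cv2.resize(im,None,fx=2.6,fy=2.6))
E
```

```text
t: 2.98
eef_pos: [0.4485, 0.3182, 0.0997]
orientation: [-1.904, -2.497, 0.003]
ft_force: [0.4, -1.3, 0.4]
opening: 0.0855
grasp_force: 0.0
t 2.98 at [-38.8 193.4  99.7] shift [11.7 10.9 96.7] turn [-0.002  0.    -0.007] F [ 0.4 -1.3  0.4] j6 1.77
```

View pics/c1.png

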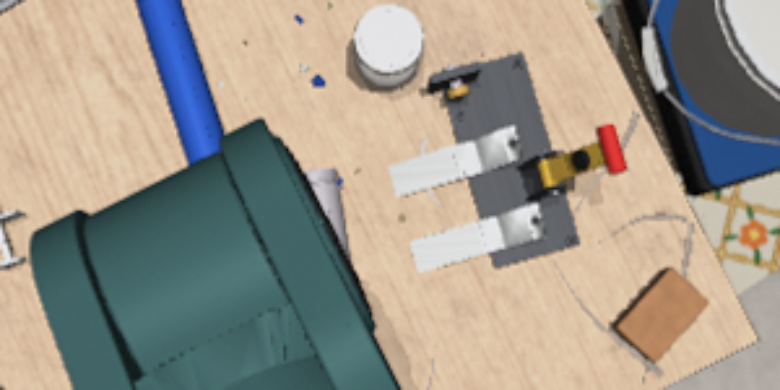

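```bash
python3 -m crank '[[[11,10,0],[0,0,-0.005],1],[[11,10,35],[0,0,-0.005],1],[[11,10,65],[0,0,-0.005],1],[[11,10,85],[0,0,-0.005],1],[[11,10,98],[0,0,-0.005],1],[[11,10,98],[0,0,-0.005],1],[[11,10,98],[0,0,-0.005],1]]'
python3 - <<'E'
from h import *
go(-28,170,0)
save('side','side1.png')
im=cv2.imread('pics/side1.png')[140:340,160:440]
cv2.imwrite('pics/c2.png',cv2.resize(im,None,fx=2.8,fy=2.8))
E
```

```text
t: 3.62
eef_pos: [0.456, 0.3298, 0.004]
orientation: [1.902, 2.5, 0.0]
ft_force: [0.9, -0.3, 0.2]
opening: 0.0852
grasp_force: 0.0
t 3.62 at [-28.5 202.5   4. ] shift [-32.5   0.6   4. ] turn [ 0.     0.    -0.005] F [ 0.9 -0.3  0.2] j6 1.78
```

View pics/c2.png

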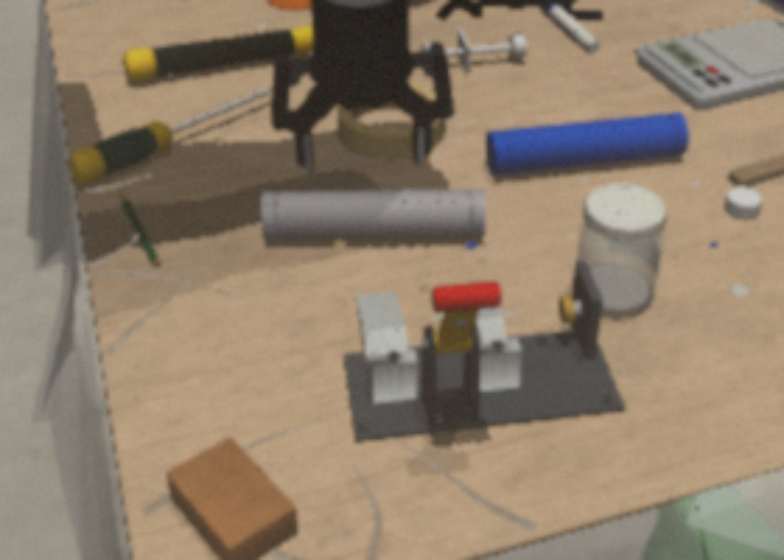

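```bash
python3 -m crank '[[[-5,0,3],[0,0,-0.005],1],[[-10,0,3],[0,0,-0.005],1],[[-14,0,3],[0,0,-0.005],1],[[-18,0,3],[0,0,-0.005],1],[[-22,0,3],[0,0,-0.005],1],[[-26,0,3],[0,0,-0.005],1],[[-30,0,3],[0,0,-0.005],1],[[-34,0,3],[0,0,-0.005],1],[[-38,0,3],[0,0,-0.005],1],[[-42,0,3],[0,0,-0.005],1]]'
python3 -m crank '[[[-4,0,0],[0,0,0],1],[[-8,0,0],[0,0,0],1],[[-12,0,0],[0,0,0],1],[[-16,0,0],[0,0,0],1],[[-20,0,0],[0,0,0],1],[[-24,0,0],[0,0,0],1],[[-27,0,0],[0,0,0],1],[[-30,0,0],[0,0,0],1],[[-32,0,0],[0,0,0],1],[[-32,0,0],[0,0,0],1]]'
python3 - <<'E'
from h import *
go(-28,120,10)
im=save('side','side2.png')
im=cv2.imread('pics/side2.png')[140:340,160:440]
cv2.imwrite('pics/c3.png',cv2.resize(im,None,fx=2.8,fy=2.8))
E
```

```text
t: 4.5
eef_pos: [0.4659, 0.2911, 0.0022]
orientation: [-1.893, -2.504, -0.003]
ft_force: [-21.1, 7.3, 55.9]
opening: 0.0853
grasp_force: 28.2
t: 5.33
eef_pos: [0.4728, 0.2593, 0.0037]
orientation: [-1.891, -2.505, -0.0]
ft_force: [-38.4, -4.7, 85.1]
opening: 0.0856
grasp_force: 42.6
t 5.33 at [-31.4 130.1   3.7] shift [-10.1   3.3  -6.4] turn [-0.002 -0.003  0.002] F [-38.4  -4.7  85.1] j6 1.64
```

View pics/c3.png

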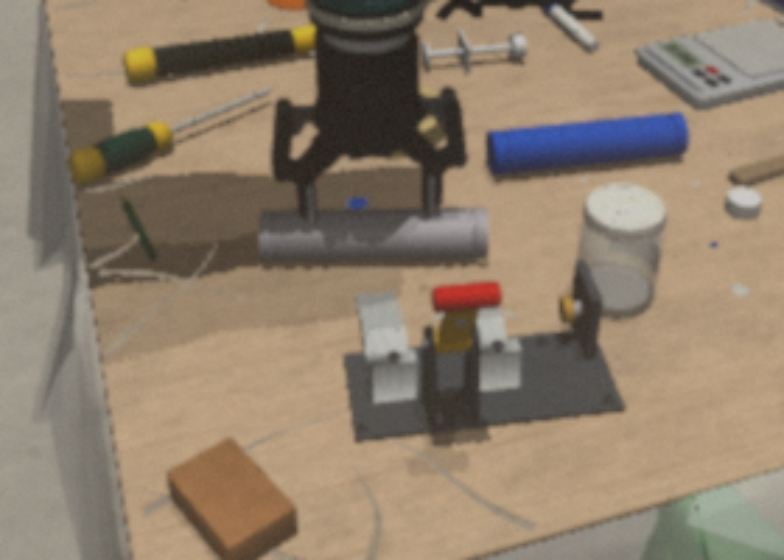

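```bash
python3 -m crank '[[[3,0,-4],[0,0,0],1],[[5,0,-8],[0,0,0],1],[[5,0,-8],[0,0,0],1]]'
python3 - <<'E'
from h import *
p=np.load('p.npy')
go(-28,130,10)
save('side','side3.png')
for d in masks_of('side','bar')[:2]:
    m=d['pixels'];v,u=np.nonzero(m);(c,s,a)=cv2.minAreaRect(np.c_[u,v].astype(np.float32))
    print(d['conf'],np.round(d['uv']),c,s,a,W2C(p,[ray('side',c,.022)]))
    b=cv2.boxPoints((c,s,a));print(np.round(b))
# predicted bar outline for candidate y with yaw0
for y in (.1,.115,.13): print(y,np.round(proj('side',C2W(p,[[-.118,y,.02],[.062,y,.02]]))).ravel(), np.round(proj('side',C2W(p,[[-.028,y+.031,.017]]))))
E
```

```text
t: 5.63
eef_pos: [0.4749, 0.2643, 0.009]
orientation: [1.894, 2.505, 0.002]
ft_force: [0.3, 0.3, -0.5]
opening: 0.0854
grasp_force: 0.0
t 5.63 at [-28.1 134.4   9. ] shift [-4.4  0.1 -1. ] turn [ 0.001 -0.     0.001] F [ 0.3  0.3 -0.5] j6 1.65
0.78 [291. 221.] (292.9814147949219, 222.1440887451172) (18.751665115356445, 82.17037200927734) 89.21517944335938 [[-0.02975149  0.13156199  0.022     ]]
[[252. 213.]
 [334. 212.]
 [334. 231.]
 [252. 232.]]
0.76 [371. 192.] (368.8217468261719, 190.2770538330078) (15.674970626831055, 72.64679718017578) 84.0938491821289 [[0.17549966 0.23756091 0.022     ]]
[[332. 186.]
 [404. 179.]
 [406. 194.]
 [333. 202.]]
0.1 [254. 235. 336. 228.] [[294. 224.]]
0.115 [254. 231. 334. 224.] [[293. 220.]]
0.13 [253. 227. 333. 220.] [[292. 216.]]
```

```bash
python3 - <<'E'
from h import *
p=np.load('p.npy')
for z in (0,.01,.02,.03): print(z,np.round(proj('side',C2W(p,[[-.028-.048,.2025,z],[-.028+.048,.2025,z]])),1).ravel())
save('wrist','w1.png')
im=cv2.imread('pics/w1.png');im2=cv2.imread('pics/side3.png')[170:270,200:360]
cv2.imwrite('pics/m1.png',np.vstack([im,cv2.resize(im2,(320,200),interpolation=cv2.INTER_CUBIC).repeat(1,0) if 0 else cv2.copyMakeBorder(cv2.resize(im2,(320,200),interpolation=cv2.INTER_CUBIC),0,0,0,320,0)]))
E
```

```text
0 [270.5 213.5 310.1 210.3]
0.01 [270.3 210.1 310.1 206.9]
0.02 [270.1 206.7 310.2 203.5]
0.03 [269.9 203.2 310.2 200. ]
```

View pics/m1.png

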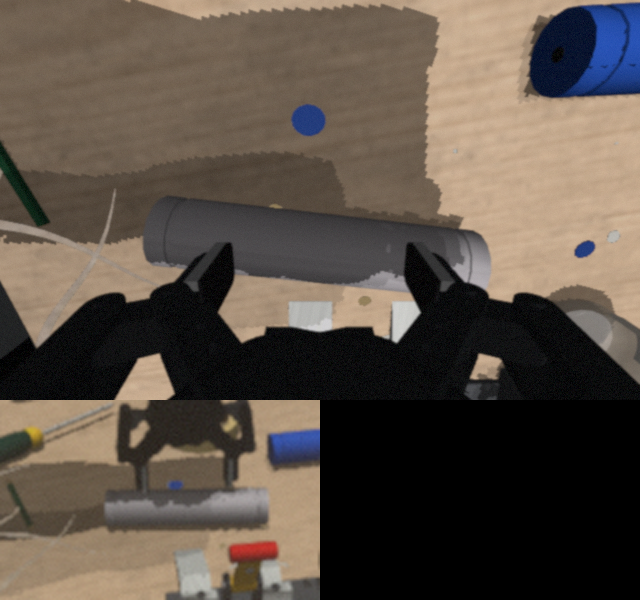

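```bash
python3 - <<'E'
from h import *
p=np.load('p.npy')
o=get_obs();q=W2C(p,[o['eef_pos']])[0];print(q)
for z in (.009,.022,.035,.045):
  for dy in (-.011,.011):
    print(z,dy,np.round(proj('wrist',C2W(p,[[q[0]-.0425,q[1]+dy,z],[q[0]+.0425,q[1]+dy,z],[q[0]-.057,q[1]+dy,z]]))).ravel())
# bar outline
for y in (.105,.12,.13): print(y,np.round(proj('wrist',C2W(p,[[-.118,y,.02],[.062,y,.02]]))).ravel())
K,r,t=P('wrist');R=cv2.Rodrigues(r)[0];print(W2C(p,[-R.T@t]),R[2])
# bar end centres wrist: left (150,230), right(483,262)
print(W2C(p,[ray('wrist',[152,230],.02),ray('wrist',[484,262],.02)]))
E
```

```text
[-0.02860722  0.13413813  0.00775719]
0.009 -0.011 [251. 250. 387. 250. 228. 250.]
0.009 0.011 [249. 217. 389. 217. 225. 217.]
0.022 -0.011 [246. 260. 392. 260. 221. 260.]
0.022 0.011 [244. 224. 395. 225. 218. 224.]
0.035 -0.011 [240. 271. 398. 272. 214. 271.]
0.035 0.011 [237. 234. 401. 234. 209. 234.]
0.045 -0.011 [235. 282. 403. 282. 207. 282.]
0.045 0.011 [232. 242. 407. 242. 202. 242.]
0.105 [172. 285. 468. 285.]
0.12 [168. 263. 472. 263.]
0.13 [166. 247. 475. 248.]
[[-0.02878299  0.20400581  0.17312238]] [ 0.07323319 -0.26123259 -0.96249386]
[[-0.12448771  0.14086628  0.02      ]
 [ 0.06892773  0.12077661  0.02      ]]
```

Both views put the open fingertips about 36 mm behind the TCP, so the fingers rode on top of the bar. The bar is now at about y=131 mm in the cradle frame. I'll lift, back off and go lower behind it.

```bash
python3 -m crank '[[[0,0,-20],[0,0,0],1],[[25,0,-20],[0,0,0],1],[[48,0,-20],[0,0,0],1],[[50,0,-20],[0,0,0],1],[[50,0,0],[0,0,0],1],[[50,0,15],[0,0,0],1],[[50,0,22],[0,0,0],1],[[50,0,22],[0,0,0],1],[[50,0,22],[0,0,0],1]]'
python3 - <<'E'
from h import *
p=np.load('p.npy')
go(-28,182,-22)
save('wrist','w2.png');save('side','side4.png')
im=cv2.imread('pics/w2.png');im2=cv2.imread('pics/side4.png')[170:270,200:360]
cv2.imwrite('pics/m2.png',np.vstack([im,cv2.copyMakeBorder(cv2.resize(im2,(320,200),interpolation=cv2.INTER_CUBIC),0,0,0,320,0)]))
q=W2C(p,[get_obs()['eef_pos']])[0]
for z in (0,.013,.023): print(z,np.round(proj('wrist',C2W(p,[[q[0]-.0425,q[1]+.011,z],[q[0]+.0425,q[1]+.011,z]]))).ravel())
E
```

```text
t: 6.53
eef_pos: [0.4608, 0.3119, -0.014]
orientation: [-1.895, -2.505, 0.001]
ft_force: [-0.1, 0.6, 0.6]
opening: 0.0853
grasp_force: 0.0
t 6.53 at [-28.7 184.  -14. ] shift [-2.   0.7  8. ] turn [-0.001  0.     0.001] F [-0.1  0.6  0.6] j6 1.74
0 [244. 224. 394. 224.]
0.013 [238. 233. 401. 233.]
0.023 [232. 241. 406. 241.]
```

View pics/m2.png

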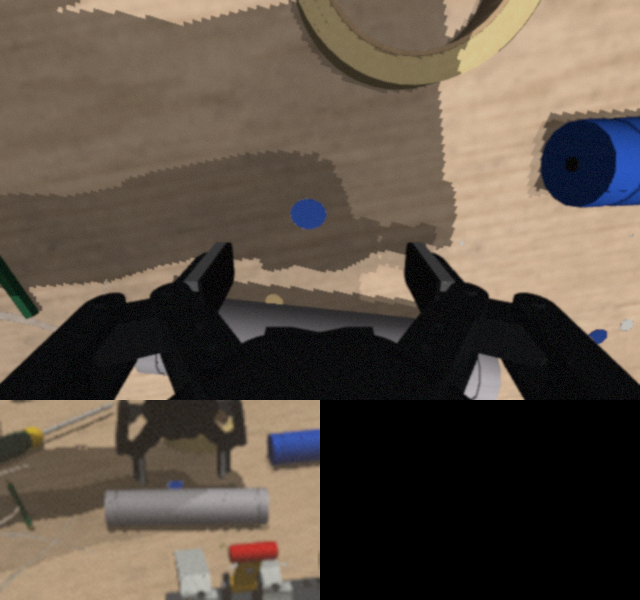

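```bash
python3 -m crank '[[[0,0,5],[0,0,0],1],[[-4,0,8],[0,0,0],1],[[-10,0,8],[0,0,0],1],[[-16,0,8],[0,0,0],1],[[-20,0,8],[0,0,0],1],[[-24,0,8],[0,0,0],1],[[-28,0,8],[0,0,0],1],[[-32,0,8],[0,0,0],1],[[-36,0,8],[0,0,0],1],[[-40,0,8],[0,0,0],1]]'
python3 -m crank '[[[-3,0,0],[0,0,0],1],[[-6,0,0],[0,0,0],1],[[-9,0,0],[0,0,0],1],[[-11,0,0],[0,0,0],1],[[-11,0,0],[0,0,0],1],[[-11,0,0],[0,0,0],1]]'
cat >> h.py <<'E'
def bar():
    p=np.load('p.npy');im=snapshot('side')
    for d in masks_of('side','bar')[:3]:
        m=d['pixels'];v,u=np.nonzero(m);c=cv2.minAreaRect(np.c_[u,v].astype(np.float32));b=cv2.boxPoints(c)
        if b[:,0].mean()<345:
            b=b[np.argsort(b[:,0])];e=[b[:2].mean(0),b[2:].mean(0)]
            print('bar conf',round(d['conf'],2),'ends px',np.round(e,1).tolist(),'thick',round(min(c[1]),1))
    return im
E
python3 - <<'E'
from h import *
p=np.load('p.npy')
go(-28,120,-22);bar()
for y in (.06,.07,.08,.09,.1,.11): print(y,np.round(proj('side',C2W(p,[[-.118,y,.022],[.062,y,.022]])),1).ravel())
E
```

```text
t: 7.47
eef_pos: [0.4718, 0.2734, -0.0219]
orientation: [1.895, 2.506, 0.0]
ft_force: [0.3, 0.5, -0.2]
opening: 0.0857
grasp_force: 0.1
t: 7.97
eef_pos: [0.4747, 0.2631, -0.0219]
orientation: [-1.895, -2.506, 0.0]
ft_force: [-0.8, 0.7, -0.4]
opening: 0.0851
grasp_force: 0.0
t 7.97 at [-28.5 133.3 -21.9] shift [-13.3   0.5   0.1] turn [-0.    -0.     0.001] F [-0.8  0.7 -0.4] j6 1.65
bar conf 0.87 ends px [[249.8000030517578, 233.8000030517578], [335.1000061035156, 231.10000610351562]] thick 18.7
bar conf 0.61 ends px [[282.3999938964844, 272.0], [378.29998779296875, 258.29998779296875]] thick 55.6
0.06 [254.5 246.4 339.6 238.4]
0.07 [254.3 243.3 338.7 235.5]
0.08 [254.2 240.3 337.7 232.6]
0.09 [254.  237.3 336.8 229.8]
0.1 [253.8 234.4 335.9 227.1]
0.11 [253.6 231.5 335.  224.4]
```

```bash
python3 -m crank '[[[-5,0,0],[0,0,0],1],[[-10,0,0],[0,0,0],1],[[-14,0,0],[0,0,0],1],[[-18,0,0],[0,0,0],1],[[-21,0,0],[0,0,0],1],[[-24,0,-1],[0,0,0],1],[[-27,0,-2],[0,0,0],1],[[-30,0,-3],[0,0,0],1],[[-33,0,-4],[0,0,0],1],[[-36,0,-5],[0,0,0],1]]'
python3 - <<'E'
from h import *
p=np.load('p.npy')
go(-28,97,-17);bar()
for y in (.06,.07,.08): print(y,np.round(proj('side',C2W(p,[[-.118,y,.022+(.08-y)*.3226],[.062,y,.022+(.08-y)*.3226]])),1).ravel())
E
```

```text
t: 8.9
eef_pos: [0.4847, 0.229, -0.0166]
orientation: [-1.894, -2.505, -0.002]
ft_force: [-1.9, 7.0, 4.5]
opening: 0.0857
grasp_force: 3.8
t 8.9 at [-28.2  97.7 -16.6] shift [-0.7  0.2  0.4] turn [ 0.001 -0.002  0.001] F [-1.9  7.   4.5] j6 1.58
bar conf 0.92 ends px [[250.5, 242.39999389648438], [337.20001220703125, 234.5]] thick 19.0
0.06 [254.3 244.  339.8 236.1]
0.07 [254.2 242.1 338.7 234.3]
0.08 [254.2 240.3 337.7 232.6]
```

```bash
python3 -m crank '[[[-3,0,-1],[0,0,0],1],[[-6,0,-2],[0,0,0],1],[[-9,0,-3],[0,0,0],1],[[-12,0,-4],[0,0,0],1],[[-15,0,-5],[0,0,0],1],[[-18,0,-6],[0,0,0],1],[[-21,0,-7],[0,0,0],1],[[-24,0,-8],[0,0,0],1],[[-27,0,-9],[0,0,0],1],[[-30,0,-10],[0,0,0],1]]'
python3 - <<'E'
from h import *
p=np.load('p.npy')
go(-28,50,-2);bar()
for y in (.03,.04,.05): print(y,np.round(proj('side',C2W(p,[[-.118,y,.022+(.08-y)*.3226],[.062,y,.022+(.08-y)*.3226]])),1).ravel())
E
```

```text
t: 9.83
eef_pos: [0.4927, 0.2004, -0.0066]
orientation: [-1.894, -2.505, -0.003]
ft_force: [-2.4, 9.5, 5.6]
opening: 0.0855
grasp_force: 4.9
t 9.83 at [-28.2  68.1  -6.6] shift [-18.1   0.2  -4.6] turn [ 0.001 -0.002  0.002] F [-2.4  9.5  5.6] j6 1.53
bar conf 0.78 ends px [[249.6999969482422, 248.0], [340.29998779296875, 240.1999969482422]] thick 20.5
0.03 [254.6 249.9 343.1 241.5]
0.04 [254.5 247.9 341.9 239.6]
0.05 [254.4 245.9 340.8 237.8]
```

```bash
python3 -m crank '[[[-3,0,-1],[0,0,0],1],[[-6,0,-2],[0,0,0],1],[[-9,0,-3],[0,0,0],1],[[-12,0,-4],[0,0,0],1],[[-15,0,-5],[0,0,0],1],[[-18,0,-6],[0,0,0],1],[[-21,0,-6],[0,0,0],1],[[-24,0,-6],[0,0,0],1],[[-27,0,-6],[0,0,0],1],[[-27,0,-6],[0,0,0],1]]'
python3 - <<'E'
from h import *
p=np.load('p.npy')
go(-28,40,-2);bar()
for y,z in ((0,.034),(.01,.04),(.016,.04)): print(y,np.round(proj('side',C2W(p,[[-.118,y,.002+z],[.062,y,.002+z]])),1).ravel())
E
```

```text
t: 10.77
eef_pos: [0.5001, 0.173, -0.0011]
orientation: [1.896, 2.505, -0.001]
ft_force: [-0.3, 0.0, 0.2]
opening: 0.0854
grasp_force: 0.0
t 10.77 at [-28.5  39.7  -1.1] shift [0.3 0.5 0.9] turn [-0.  0.  0.] F [-0.3  0.   0.2] j6 1.47
bar conf 0.79 ends px [[251.0, 261.8999938964844], [342.70001220703125, 248.8000030517578]] thick 20.8
0 [255.2 260.8 346.2 251.8]
0.01 [254.8 255.1 345.3 246.3]
0.016 [254.7 253.  344.7 244.4]
```

```bash
python3 -m crank '[[[2,0,-35],[0,0,0],1],[[2,-30,-75],[0,0,0],1],[[-10,-60,-85],[0,0,0],0],[[-25,-95,-85],[0,0,0],0],[[-40,-125,-85],[0,0,0],0],[[-40,-125,-85],[0,0,0],0],[[-40,-125,-85],[0,0,0],0],[[-40,-125,-85],[0,0,0],0]]'
python3 - <<'E'
from h import *
p=np.load('p.npy')
go(-150,0,24);bar();save('top','top5.png')
save('side','side5.png')
a=cv2.imread('pics/side5.png')[200:320,200:400];b=cv2.imread('pics/top5.png')[120:240,290:490]
cv2.imwrite('pics/m3.png',np.hstack([cv2.resize(x,(400,240),interpolation=cv2.INTER_CUBIC) for x in(a,b)]))
E
```

```text
t: 11.53
eef_pos: [0.3912, 0.1012, 0.0843]
orientation: [1.895, 2.505, 0.001]
ft_force: [0.3, -0.6, 0.3]
opening: 0.0125
grasp_force: 0.0
t 11.53 at [-1.528e+02  1.000e-01  8.430e+01] shift [-0.1  2.8 60.3] turn [0.001 0.    0.001] F [ 0.3 -0.6  0.3] j6 1.35
bar conf 0.69 ends px [[250.89999389648438, 261.20001220703125], [345.1000061035156, 250.8000030517578]] thick 20.5
```

View pics/m3.png

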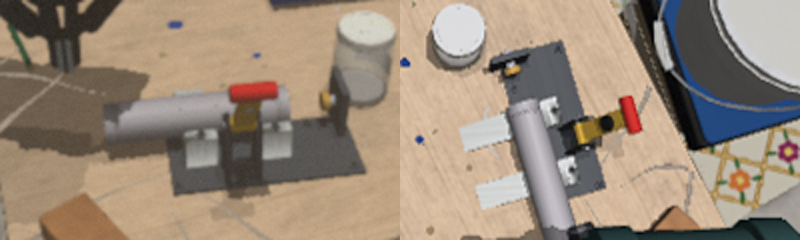

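The bar is seated in the V, with about 28 mm left to the stop. I'll lower the shut fingers behind its near end and push along the V.

```bash
python3 -m crank '[[[0,0,30],[0,0,0],0],[[0,0,50],[0,0,0],0],[[0,0,60],[0,0,0],0],[[0,0,60],[0,0,0],0],[[0,5,60],[0,0,0],0],[[0,10,60],[0,0,0],0],[[0,15,60],[0,0,0],0],[[0,20,60],[0,0,0],0],[[0,24,60],[0,0,0],0],[[0,28,60],[0,0,0],0]]'
python3 -m crank '[[[0,3,0],[0,0,0],0],[[0,6,0],[0,0,0],0],[[0,9,0],[0,0,0],0],[[0,11,0],[0,0,0],0],[[0,12,0],[0,0,0],0],[[0,12,0],[0,0,0],0]]'
python3 - <<'E'
from h import *
p=np.load('p.npy')
go(-104,0,24);bar()
for x in (-10,0): print(x,np.round(proj('side',C2W(p,[[-.09+x/1e3,0,.036],[.09+x/1e3,0,.036]])),1).ravel())
E
```

```text
t: 12.57
eef_pos: [0.4174, 0.1088, 0.0242]
orientation: [-1.894, -2.505, 0.001]
ft_force: [-5.6, -2.7, 3.0]
opening: 0.0
grasp_force: 3.2
t: 13.07
eef_pos: [0.4286, 0.112, 0.0241]
orientation: [-1.894, -2.505, 0.002]
ft_force: [-5.0, -0.4, 5.2]
opening: -0.0003
grasp_force: 3.1
t 13.07 at [-113.9    0.4   24.1] shift [-0.4  9.9  0.1] turn [-0.001 -0.     0.001] F [-5.  -0.4  5.2] j6 1.37
bar conf 0.58 ends px [[259.79998779296875, 260.29998779296875], [352.29998779296875, 250.3000030517578]] thick 20.7
-10 [264.6 259.9 355.  251. ]
0 [269.8 259.4 359.9 250.5]
```

```bash
python3 -m crank '[[[0,2,0],[0,0,0],0],[[0,4,0],[0,0,0],0],[[0,6,0],[0,0,0],0],[[0,7,0],[0,0,0],0],[[0,8,0],[0,0,0],0],[[0,9,0],[0,0,0],0],[[0,9,0],[0,0,0],0]]'
python3 -m crank '[[[0,1,0],[0,0,0],0],[[0,2,0],[0,0,0],0],[[0,2,0],[0,0,0],0]]'
python3 -c "
from h import *
go(-104,0,24);bar()"
```

```text
t: 13.75
eef_pos: [0.4369, 0.1144, 0.0241]
orientation: [-1.894, -2.505, 0.002]
ft_force: [-6.9, -2.3, 6.9]
opening: -0.0001
grasp_force: 5.0
t: 14.0
eef_pos: [0.4386, 0.1149, 0.0241]
orientation: [-1.894, -2.505, 0.003]
ft_force: [-8.2, -2.0, 7.7]
opening: 0.0002
grasp_force: 5.5
t 14.0 at [-103.5    0.4   24.1] shift [-0.4 -0.5  0.1] turn [-0.002 -0.     0.001] F [-8.2 -2.   7.7] j6 1.37
bar conf 0.76 ends px [[265.29998779296875, 259.3999938964844], [356.79998779296875, 248.6999969482422]] thick 21.3
bar conf 0.57 ends px [[283.20001220703125, 270.70001220703125], [378.1000061035156, 258.8999938964844]] thick 54.3
```

Not yet a clear stop; I'll keep going in small increments.

```bash
python3 -m crank '[[[0,1,0],[0,0,0],0],[[0,2,0],[0,0,0],0],[[0,2,0],[0,0,0],0]]'; python3 -m crank '[[[0,1,0],[0,0,0],0],[[0,2,0],[0,0,0],0],[[0,2,0],[0,0,0],0]]'; python3 -m crank '[[[0,1,0],[0,0,0],0],[[0,2,0],[0,0,0],0],[[0,2,0],[0,0,0],0]]'
```

```text
t: 14.35
eef_pos: [0.4405, 0.1154, 0.0241]
orientation: [-1.894, -2.505, 0.003]
ft_force: [-7.5, -1.8, 9.7]
opening: 0.0001
grasp_force: 6.0
t: 14.6
eef_pos: [0.4423, 0.116, 0.0241]
orientation: [-1.894, -2.505, 0.003]
ft_force: [-9.6, -2.4, 9.9]
opening: -0.0004
grasp_force: 6.5
t: 14.85
eef_pos: [0.4442, 0.1165, 0.0241]
orientation: [-1.894, -2.504, 0.003]
ft_force: [-9.2, -2.3, 11.3]
opening: -0.0002
grasp_force: 7.1
```

```bash
python3 - <<'E'
from h import *
p=np.load('p.npy')
go(-97,0,24);save('side','side6.png');save('top','top6.png')
a=cv2.imread('pics/side6.png')[200:320,220:420];b=cv2.imread('pics/top6.png')[120:240,290:490]
cv2.imwrite('pics/m4.png',np.vstack([cv2.resize(x,(500,300),interpolation=cv2.INTER_CUBIC) for x in(a,b)]))
for x in (-5,0): print(x,np.round(proj('top',C2W(p,[[.09+x/1e3,0,.05],[.09+x/1e3,-.015,.045],[.09,0,.034]])),1).ravel())
E
```

```text
t 14.85 at [-97.7   0.5  24.1] shift [-0.5  0.7  0.1] turn [-0.002 -0.     0.001] F [-9.2 -2.3 11.3] j6 1.37
-5 [348.  157.9 354.1 156.5 346.9 157.1]
0 [347.4 155.9 353.5 154.5 346.9 157.1]
```

View pics/m4.png

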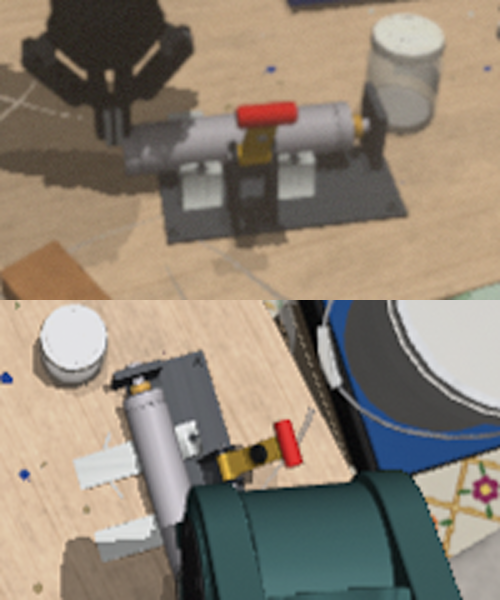

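The bar is level in the V with a few mm of brass button still showing, so I keep pushing until the force jumps.

```bash
python3 -m crank '[[[0,1,0],[0,0,0],0],[[0,2,0],[0,0,0],0],[[0,2,0],[0,0,0],0]]'; python3 -m crank '[[[0,1,0],[0,0,0],0],[[0,2,0],[0,0,0],0],[[0,2,0],[0,0,0],0]]'
```

```text
t: 15.2
eef_pos: [0.446, 0.117, 0.0242]
orientation: [-1.894, -2.504, 0.003]
ft_force: [-10.0, -2.7, 11.7]
opening: -0.0005
grasp_force: 7.8
t: 15.45
eef_pos: [0.4468, 0.1173, 0.024]
orientation: [-1.893, -2.503, 0.006]
ft_force: [-16.2, -4.0, 16.9]
opening: -0.0003
grasp_force: 11.8
```

```bash
python3 -m crank '[[[0,1,0],[0,0,0],0],[[0,1,0],[0,0,0],0],[[0,1,0],[0,0,0],0]]'; python3 -m crank '[[[0,-5,0],[0,0,0],0],[[0,-15,0],[0,0,0],0],[[0,-20,0],[0,0,0],0],[[0,-20,0],[0,0,0],0]]'
python3 - <<'E'
from h import *
bar();go(-10,-125,175)
E
```

```text
t: 15.7
eef_pos: [0.4469, 0.1174, 0.0239]
orientation: [-1.893, -2.503, 0.008]
ft_force: [-20.7, -7.7, 20.4]
opening: 0.0001
grasp_force: 14.8
t: 16.03
eef_pos: [0.4299, 0.1124, 0.0241]
orientation: [-1.895, -2.505, 0.001]
ft_force: [-0.1, 0.0, -0.2]
opening: 0.0001
grasp_force: 0.0
bar conf 0.64 ends px [[269.70001220703125, 258.29998779296875], [361.79998779296875, 249.3000030517578]] thick 21.2
bar conf 0.33 ends px [[314.29998779296875, 253.10000610351562], [337.70001220703125, 251.60000610351562]] thick 23.4
t 16.13 at [-111.3    0.2   24.2] shift [-125.3  101.2 -150.7] turn [0.    0.    0.001] F [ 0.5 -0.  -0.3] j6 1.37
```

```bash
python3 -m crank '[[[0,0,-40],[0,0,0],0],[[0,0,-80],[0,0,0],0],[[-35,0,-120],[0,0,0],0],[[-75,0,-140],[0,0,0],0],[[-110,20,-140],[0,0,0],0],[[-135,50,-140],[0,0,0],0],[[-135,85,-140],[0,0,0],0],[[-135,111,-140],[0,0,0],0],[[-135,111,-120],[0,0,0],0],[[-135,111,-100],[0,0,0],0]]'
python3 - <<'E'
from h import *
go(0,-130,122)
E
```

```text
t: 16.97
eef_pos: [0.577, 0.0129, 0.1236]
orientation: [1.894, 2.505, 0.002]
ft_force: [-0.4, -0.5, -0.5]
opening: 0.0001
grasp_force: 0.0
t 16.97 at [   2.  -135.4  123.6] shift [ 5.4 -2.   1.5] turn [0.002 0.001 0.001] F [-0.4 -0.5 -0.5] j6 1.18
```

```bash
python3 -m crank '[[[10,-2,0],[0,0,0],0],[[18,-2,0],[0,0,0],0],[[23,-2,0],[0,0,0],0],[[28,-2,0],[0,0,0],0],[[33,-2,0],[0,0,0],0],[[38,-2,0],[0,0,0],0],[[43,-2,0],[0,0,0],0],[[48,-2,0],[0,0,0],0],[[53,-2,0],[0,0,0],0],[[58,-2,0],[0,0,0],0]]'
python3 -m crank '[[[4,0,0],[0,0,0],0],[[8,0,0],[0,0,0],0],[[12,0,0],[0,0,0],0],[[16,0,0],[0,0,0],0],[[20,0,0],[0,0,0],0],[[24,0,0],[0,0,0],0],[[24,0,0],[0,0,0],0]]'
python3 -m crank '[[[-10,0,-10],[0,0,0],0],[[-25,0,-30],[0,0,0],0],[[-40,0,-30],[0,0,0],0],[[-60,0,-30],[0,0,0],0],[[-60,0,-30],[0,0,0],0],[[-60,0,-30],[0,0,0],0],[[-60,0,-30],[0,0,0],0],[[-60,0,-30],[0,0,0],0],[[-60,0,-30],[0,0,0],0],[[-60,0,-30],[0,0,0],0]]'
python3 - <<'E'
from h import *
p=np.load('p.npy')
save('side','side7.png');save('top','top7.png');go(0,-130,122)
for c in('side','top'):
    snapshot(c);print(c,[np.round(d['uv']).tolist()+[round(d['conf'],2)] for d in recognise(c,'red_grip')[:2]],np.round(proj(c,C2W(p,[[0,-.052,.147],[0,.031,.064]]))).tolist())
E
```

```text
t: 17.8
eef_pos: [0.5568, 0.0686, 0.1241]
orientation: [1.895, 2.506, 0.0]
ft_force: [-0.4, 1.1, 0.4]
opening: -0.0004
grasp_force: 0.0
t: 18.38
eef_pos: [0.5501, 0.0919, 0.1241]
orientation: [-1.894, -2.506, -0.0]
ft_force: [0.3, -0.2, -0.0]
opening: -0.0002
grasp_force: 0.0
t: 19.22
eef_pos: [0.5666, 0.034, 0.1541]
orientation: [-1.894, -2.506, -0.0]
ft_force: [0.6, 0.8, -0.1]
opening: 0.0
grasp_force: 0.0
t 19.32 at [  -2.3 -112.3  154.1] shift [-17.7   2.3  32.1] turn [ 0.    -0.     0.001] F [-0.4 -0.7  0.3] j6 1.21
side [] [[321.0, 226.0], [313.0, 234.0]]
top [[397.0, 184.0, 0.87]] [[387.0, 182.0], [346.0, 197.0]]
```

```bash
python3 - <<'E'
from h import *
a=cv2.imread('pics/side7.png')[160:310,220:420];b=cv2.imread('pics/top7.png')[110:260,290:490]
cv2.imwrite('pics/m5.png',np.hstack([cv2.resize(x,(400,300),interpolation=cv2.INTER_CUBIC) for x in(a,b)]))
E
```

```text
(no output)
```

View pics/m5.png

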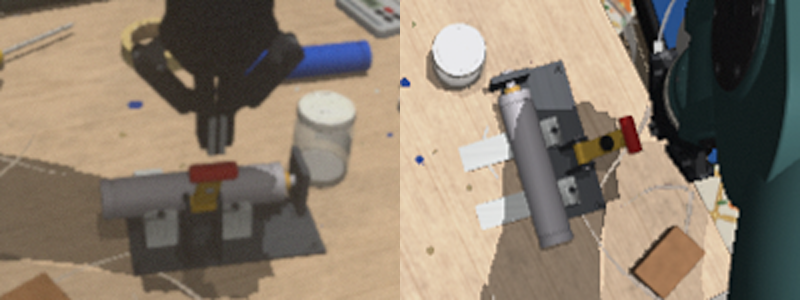

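The arm is still open: the shut fingertips sit about 23 mm above the nominal TCP and passed over the grip. I'll repeat the swing with the TCP at z≈97.

```bash
python3 -m crank '[[[-25,2,0],[0,0,0],0],[[-25,2,0],[0,0,0],0],[[-25,2,25],[0,0,0],0],[[-25,2,50],[0,0,0],0],[[-25,2,57],[0,0,0],0],[[-25,2,57],[0,0,0],0]]'
python3 -m crank '[[[10,0,0],[0,0,0],0],[[18,0,0],[0,0,0],0],[[23,0,0],[0,0,0],0],[[28,0,0],[0,0,0],0],[[33,0,0],[0,0,0],0],[[38,0,0],[0,0,0],0],[[43,0,0],[0,0,0],0],[[46,0,0],[0,0,0],0]]'
python3 -c "
from h import *
go(0,-60,97)
for c in ['top']:
    snapshot(c);print(c,[np.round(d['uv']).tolist()+[round(d['conf'],2)] for d in recognise(c,'red_grip')[:2]])"
```

```text
t: 20.02
eef_pos: [0.5742, 0.0102, 0.0956]
orientation: [-1.893, -2.503, 0.003]
ft_force: [0.3, 0.2, 0.9]
opening: -0.0
grasp_force: 0.0
t: 20.68
eef_pos: [0.5627, 0.0549, 0.0971]
orientation: [-1.895, -2.506, -0.0]
ft_force: [-0.2, -1.1, -0.0]
opening: 0.0001
grasp_force: 0.3
t 20.68 at [ -0.3 -91.   97.1] shift [31.   0.4  0.2] turn [ 0.    -0.     0.001] F [-0.2 -1.1 -0. ] j6 1.25
top [[392.0, 186.0, 0.7]]
```

Contact, and the arm is turning; push on past upright.

```bash
python3 -m crank '[[[5,0,0],[0,0,0],0],[[10,0,0],[0,0,0],0],[[15,0,0],[0,0,0],0],[[20,0,0],[0,0,0],0],[[25,0,0],[0,0,0],0],[[30,0,0],[0,0,0],0],[[35,0,0],[0,0,0],0],[[38,0,0],[0,0,0],0],[[38,0,0],[0,0,0],0],[[38,0,0],[0,0,0],0]]'
python3 -c "
from h import *
p=np.load('p.npy');go(0,-60,97)
snapshot('side');print([np.round(d['uv']).tolist()+[round(d['conf'],2)] for d in recognise('side','red_grip')[:2]])
a=np.arange(.5,2.2,.2)
print(np.round(proj('side',C2W(p,np.c_[0*a,-.052-.083*np.sin(.524-a),.064+.083*np.cos(.524-a)]))).tolist())"
```

```text
t: 21.62
eef_pos: [0.5525, 0.091, 0.0971]
orientation: [-1.894, -2.506, 0.0]
ft_force: [-0.5, -1.0, 1.2]
opening: -0.0001
grasp_force: 0.0
t 21.62 at [ -0.4 -53.5  97.1] shift [-6.5  0.4  0.1] turn [-0.    -0.     0.001] F [-0.5 -1.   1.2] j6 1.31
[[320.0, 250.0, 0.8]]
[[322.0, 227.0], [320.0, 222.0], [318.0, 218.0], [317.0, 217.0], [316.0, 217.0], [315.0, 219.0], [314.0, 223.0], [314.0, 228.0], [313.0, 234.0]]
```

Force has gone to zero, so the arm is falling. I'll back off and let it settle.

```bash
python3 -m crank '[[[-20,0,0],[0,0,0],0],[[-50,0,-20],[0,0,0],0],[[-80,0,-50],[0,0,0],0],[[-80,0,-60],[0,0,0],0],[[-80,0,-60],[0,0,0],0],[[-80,0,-60],[0,0,0],0],[[-80,0,-60],[0,0,0],0],[[-80,0,-60],[0,0,0],0],[[-80,0,-60],[0,0,0],0],[[-80,0,-60],[0,0,0],0]]'
python3 -m crank '[[[0,0,0],[0,0,0],0],[[0,0,0],[0,0,0],0],[[0,0,0],[0,0,0],0],[[0,0,0],[0,0,0],0],[[0,0,0],[0,0,0],0],[[0,0,0],[0,0,0],0],[[0,0,0],[0,0,0],0],[[0,0,0],[0,0,0],0],[[0,0,0],[0,0,0],0],[[0,0,0],[0,0,0],0]]'
python3 - <<'E'
from h import *
p=np.load('p.npy')
save('side','side8.png');save('top','top8.png')
for c in('side','top'): print(c,[np.round(d['uv']).tolist()+[round(d['conf'],2)] for d in recognise(c,'red_grip')[:2]],np.round(proj(c,C2W(p,[[0,.031,.064]]))).tolist())
a=cv2.imread('pics/side8.png')[160:310,220:420];b=cv2.imread('pics/top8.png')[110:260,290:490]
cv2.imwrite('pics/m6.png',np.hstack([cv2.resize(x,(400,300),interpolation=cv2.INTER_CUBIC) for x in(a,b)]))
E
```

```text
t: 22.55
eef_pos: [0.574, 0.0143, 0.1565]
orientation: [-1.894, -2.506, 0.001]
ft_force: [0.7, 0.4, -0.6]
opening: -0.0001
grasp_force: 0.0
t: 23.38
eef_pos: [0.5744, 0.0138, 0.1571]
orientation: [1.895, 2.506, -0.0]
ft_force: [-0.3, -0.7, -0.5]
opening: 0.0002
grasp_force: 0.0
side [[318.0, 243.0, 0.79]] [[313.0, 234.0]]
top [[360.0, 193.0, 0.87]] [[346.0, 197.0]]
```

View pics/m6.png

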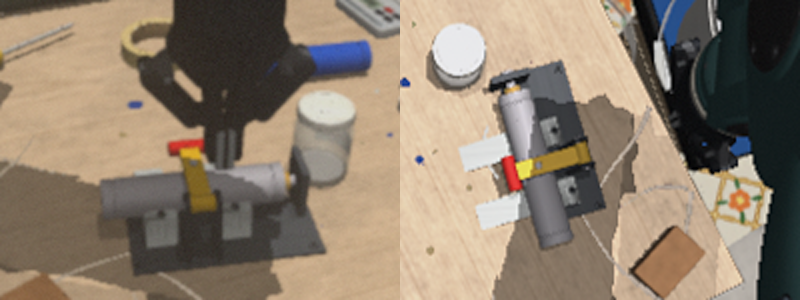

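```bash
python3 - <<'E'
from h import *
p=np.load('p.npy');print(np.round(proj('top',C2W(p,[[-.09,0,.034],[-.09,-.02,.034],[-.09,.02,.034]])),1).tolist())
bar();print(close_job())
E
```

```text
[[368.8, 231.6], [377.1, 229.2], [360.5, 234.0]]
bar conf 0.97 ends px [[269.5, 259.6000061035156], [362.6000061035156, 249.60000610351562]] thick 21.7
the job is handed in; nothing more can be done
None
```

I've handed the job in: in the last pictures the bar lies in the V against the brass stop and the hold-down arm rests on it, but the hand-in returned no verdict; early on the fingers pressed on top of the bar with about 85 N at the wrist (limit 120 N) before I lowered them.

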